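Put the block plane away in its hinged fitted case

ROBOT

A 7-joint arm with a two-finger parallel gripper is mounted at the origin on a cart in front of the work surface, level with it; the furniture and walls round the work are solid. World frame = base frame: x ahead of the robot, y to its left, z up, the work surface at z = 0. Lengths are in m, angles in degrees, forces in N, time in s.
With the tool pointing down it reaches from about 0.425 to 0.875 m from the base axis. Payload 4.7 kg.
Tool frame: the origin (TCP) lies on the centre line of the jaws, within the pads' length; the fingertips stand 17 mm ahead of it and the grasp point (between the pads) lies 2 mm behind it; z points along the fingers, y is the line along which they close (so a half turn about z gives the same grasp; the last joint's range is limited). The gripper opens to 87 mm and grips with 3 to 60 N. Pads are 19 mm wide; open, the fingers measure 117 mm over their backs; the gripper's body (75 mm by 190 mm) begins 51 mm behind the grasp point.
Start: joints at [64.463, 18.392, -4.016, 83.108, 1.295, 78.541, -3.26], TCP at [0.288, -0.583, 0.24] pointing down, gripper open.
Joint ranges: [-163.93, 163.93], [-17.29, 119.83], [-79.2, 71.16], [3.27, 140.29], [-89.18, 269.18], [5.43, 117.66], [-154.24, 154.24]. Speed limits (degrees/s): [147.25, 147.25, 180, 180, 180, 180, 180].

INTERFACE

Orientations are given as [roll, pitch, yaw] about the fixed x, y, z axes, in that order (R = Rz(yaw) Ry(pitch) Rx(roll)).
In Python, from cell import env, read_camera gives the robot as it stands.
- The arm moves only by the shell command python3 -m jog 'ROWS' [FORCE]. ROWS is JSON, a list of rows, each a list of 5 numbers: the opening, from 0 (shut) to 1 (fully open), then the shift along the tool's x, y, z each as a share of 0.02 m, from -1 to 1, then the turn about the tool's z as a share of 45 degrees, from -1 to 1. In form: [[gripper, x, y, z, yaw], ...]. A call has 1 to 12 rows; each row shifts and turns the commanded pose from where the row before left it, along the tool's axes as they then stand; what a row does not reach is not made up. A row lasts 1/12 s, in which the tool goes at most 41.7 mm and 7.16 degrees, less where a joint would pass 70% of its speed; a pose out of reach is approached as far as the arm can. A call with a number of a shift or a turn outside -1 to 1 is refused whole. A call with a gripper value outside its range is refused whole. The fingers move at their own pace and stop on an object; FORCE is the grip in N (left out, the last holds). Time passes only in rows, so rows that do not move let the fingers close. It gives the time, the measured TCP pose, the force, the opening and the grip force at its end, in the units of the state.
- env.get_obs(): the state, without advancing time (a new reading comes with each control period).
- read_camera(name): name is "scene" or "top" or "wrist"; returns a dict with "color" (384x512x3 uint8, red, green, blue), "range_z" (384x512 float32, m along the optical axis (not along the pixel's ray), 0 where there is no reading), "mtx" (3x3 intrinsics, pixels), "world_from_camera" (4x4, takes a point from camera to world coordinates); the wrist camera has in their place "T_tool_cam" (4x4, takes a point from camera to tool coordinates, whose origin is the TCP and whose axes are the flange's). Camera axes: x right, y down, z forward; pixel columns grow to the right and rows downward; lengths in m; the calibration is good to about 2 mm. The wrist camera is an equidistant fisheye: a pixel r from the principal point sees the ray r / f radians off the axis. A picture is of the moment at which its call begins: read the wrist's pose just before it.
- env.sign_off(): hands the job in; it is judged then, once.
The state is a dict: "time_s": time; "qpos": joint angles; "joint_velocities": joint speeds; "effort": joint torques, N m; "tool_pos": TCP position; "tool_rot": TCP orientation; "force": force on the tool from outside, world axes, zero at the start; "wrist_torque": the same for the moment, N m; "grip_width": finger opening in m; "grasp_force": force on a finger pad.
Only numpy, scipy, OpenCV 4.12 (cv2) and the standard library are available. Lean on these libraries where they do the work, as an engineer would, in place of code of your own. Each camera call takes 0.05 s, during which the arm holds its last target. There are 200 camera calls.

TASK

Lay the block plane sole down in its nest in the open wooden case, lengthwise between the low fences. Then swing the hinged upper half over and shut the case fully, the two halves edge to edge: the hinge pin has sideways play, so slide the upper half along it until its two pegs drop into the sockets of the lower half. Leave the other tools where they lie.

Things in the scene. Friction and masses are not known exactly. Their poses are not given: they have to be found in the camera images.
- plane_case: Lower half of a fitted wooden case, screwed to the bench: an open tray 136 (x) x 216 (y) x 36 mm high. Origin: centre of its underside; z up, -x is its front (to the robot's left), y (about world x) runs along the hinge. Floor 10 mm thick; the inside spans x -48 to 60, y -98 to 98 mm; its front wall is 20 mm thick.
- nest (a point): Centre of the nest, on the case's floor; axes as the case's. Round fences 8 mm high leave room 55 mm wide in x and 166 mm long in y for the plane. The side fences stand only at y = 40 to 68 mm either way, so the middle is free for fingers (54 mm to the case's walls in x).
- socket_far (a point): Mouth of the far (+y) socket in the front rim of the lower half, at x -58, y 80, z 36 mm of the case: a slot 15 mm wide in y, 16 mm deep.
- socket_near (a point): The near one, at y -80 mm.
- hinge_line (a point): Point on the hinge pin, at x 70, y 0, z 36 mm of the case (its back, the right); the pin runs along the case's y.
- case_lid (a joint): Opening angle of the upper half: 0 shut, 1.57 upright, leaning back to the right beyond. Stiff, stays where left. The half is 136 x 216 x 34 mm; shut, its ceiling is 62 mm and its top 70 mm above the bench. Two pegs, 12 mm thick, stand 13 mm out of its front rim 80 mm either side of its middle; when they stand beside the sockets it stops at about 0.1 rad.
- lid_handle (a point): Middle of the round steel bar handle on the upper half's front: 10 mm thick, 82 mm long along the hinge, 52 mm off the wall; 190 mm from the hinge line, 24 mm above the rim when shut. Its y in the case's frame is the upper half's sideways offset (slides up to 20 mm either way on the pin, about 3 N); at 0 the pegs meet the sockets, with 1.5 mm play.
- block_plane: Grey metal block plane, 49 x 160 x 47 mm, 0.75 kg. Origin: centre of its sole; y along its length, z up. Its parallel sides, 48 mm apart and 29 mm high, can be gripped at mid-length. It may lie in the nest either way round.
- try_square: Try square, 110 x 173 x 24 mm, lying by; leave it alone.
- caul_3: Pine bar, 30 x 140 x 24 mm, lying by; leave it alone.
- spring_clamp: Spring clamp with black handles, 79 x 131 x 17 mm, lying flat to the left of the plane; origin at its centre, on the bench; leave it alone.

How it is judged (in metres and radians):
On the way:
1. the block plane lies released in its nest, the case still open (x of block_plane in the frame of plane_case between 0 and 0.012 m and y of block_plane in the frame of plane_case between -0.006 and 0.006 m and z of block_plane in the frame of plane_case between 0.007 and 0.013 m and angle between the y axis of block_plane and the y axis of plane_case, either way round below 0.14 rad and angle between block_plane's own z axis and vertical below 0.06 rad and value of joint case_lid above 0.6 rad and contact force between the fingers and block_plane below 0.5 N), for 0.2 s.
At the end, for the whole second after the job is handed in: The case is shut (angle under 0.03 rad) with the two halves edge to edge (offset along the hinge under 3 mm), and the block plane lies at rest, sole down on the floor of the nest (centre within 6 mm, its length within 0.14 rad of the case's) (x of block_plane in the frame of plane_case between 0 and 0.012 m and y of block_plane in the frame of plane_case between -0.006 and 0.006 m and z of block_plane in the frame of plane_case between 0.007 and 0.013 m and angle between the y axis of block_plane and the y axis of plane_case, either way round below 0.14 rad and angle between block_plane's own z axis and vertical below 0.06 rad and value of joint case_lid below 0.03 rad and y of lid_handle in the frame of plane_case between -0.003 and 0.003 m and linear speed of block_plane below 0.02 m/s); the robot touches nothing.
It fails at once if a bystander (try square, pine bar, spring clamp) is shifted by more than 30 mm (distance of any of try_square, caul_3, spring_clamp from where it was at the start of the episode above 0.03 m).
It also fails if it takes over 67 s, if anything falls off the work surface, if the arm or the gripper's body presses on something with over 40 N, if the wrist force passes 120 N, or if a joint passes its speed limit or range.

## Working session

There is one attempt and no reset: what is moved stays moved. The work goes in short steps, Python scripts to look and compute and a shell command to move; the robot and the scene stay as the last step left them, time stands still between calls to the robot, and variables do not carry over. Pictures are saved under pics/ and viewed, at most 10 in all, crops included, and the job is handed in when it is done.

```bash
ls; mkdir -p pics
python3 - <<'E'
from cell import env, read_camera
import cv2, numpy as np
o=env.get_obs(); print({k:np.round(v,3).tolist() for k,v in o.items()})
for n in ["scene","top"]:
    c=read_camera(n); cv2.imwrite(f"pics/{n}0.png",c["color"][...,::-1]); np.savez(f"{n}0.npz",**c)
    print(n,c["mtx"].tolist(),np.round(c["world_from_camera"],3).tolist())
c=read_camera("wrist");print(c["mtx"],c["T_tool_cam"])
E
```

```text
pics
{'time_s': 0.0, 'qpos': [64.463, 18.439, -4.016, 83.175, 1.294, 78.541, -3.261], 'joint_velocities': [0.006, 0.008, -0.04, 0.083, 0.003, 0.022, -0.043], 'effort': [0.0, -49.129, -0.404, -31.253, -0.064, 0.044, 0.0], 'tool_pos': [0.288, -0.582, 0.238], 'tool_rot': [-179.891, 0.005, 26.346], 'force': [-0.388, -0.615, -0.15], 'wrist_torque': [0.011, -0.043, -0.02], 'grasp_force': 0.0, 'grip_width': 0.087}
scene [[494.08221879190086, 0.0, 255.92232719360354], [0.0, 494.08221879190086, 198.27701629927043], [0.0, 0.0, 1.0]] [[-0.639, -0.51, 0.576, -0.183], [-0.769, 0.409, -0.491, 0.76], [0.015, -0.757, -0.653, 0.915], [0.0, 0.0, 0.0, 1.0]]
top [[366.42383434463653, 0.0, 263.94192958710175], [0.0, 366.42383434463653, 191.0069942079754], [0.0, 0.0, 1.0]] [[-0.004, -0.999, 0.05, 0.482], [-1.0, 0.005, 0.014, 0.122], [-0.015, -0.05, -0.999, 1.222], [0.0, 0.0, 0.0, 1.0]]
[[297.31863964   0.         250.82271776]
 [  0.         297.31863964 192.89877092]
 [  0.           0.           1.        ]] [[-4.95590382e-05 -9.53231176e-01 -3.02242159e-01  8.49144929e-02]
 [ 9.99999763e-01 -2.54735995e-04  6.39431860e-04  2.03093893e-04]
 [-6.86518341e-04 -3.02242056e-01  9.53230963e-01 -1.44765896e-01]
 [ 0.00000000e+00  0.00000000e+00  0.00000000e+00  1.00000000e+00]]
```

View pics/top0.png

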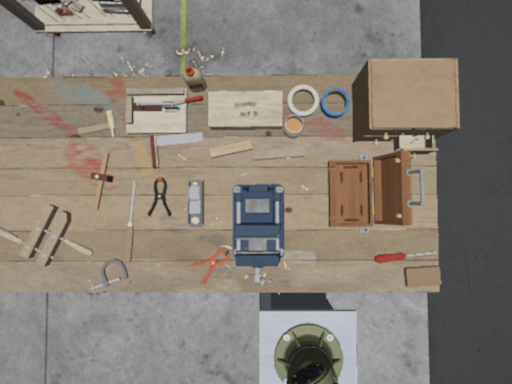

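View pics/scene0.png

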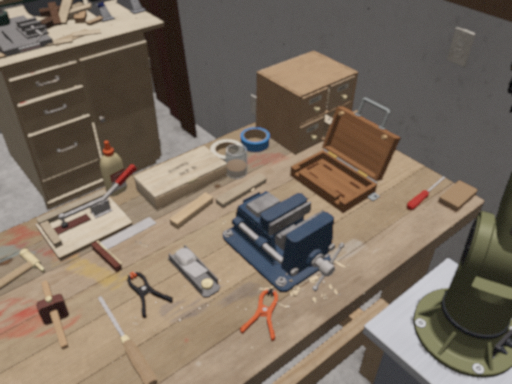

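```bash
cat > h.py <<'E'
import numpy as np, cv2
def cloud(c):
    z=c["range_z"].astype(float); K=c["mtx"]; v,u=np.mgrid[:z.shape[0],:z.shape[1]]
    P=np.stack([(u-K[0,2])/K[0,0]*z,(v-K[1,2])/K[1,1]*z,z,np.ones_like(z)],-1)@c["world_from_camera"].T
    P=P[...,:3]; P[z<=0]=np.nan; return P
def rect(P):
    (c,s,a)=cv2.minAreaRect((P[:,:2]*1000).astype(np.float32)); return np.round(c,1),np.round(s,1),round(a,1)
E
python3 - <<'E'
from h import *
for n in ["top","scene"]:
    c=np.load(n+"0.npz"); P=cloud(c); Q=P.reshape(-1,3)
    def box(x0,x1,y0,y1,z0,z1):
        m=(Q[:,0]>x0)&(Q[:,0]<x1)&(Q[:,1]>y0)&(Q[:,1]<y1)&(Q[:,2]>z0)&(Q[:,2]<z1); return Q[m]
    if n=="top":
        for u,v in [(195,202),(195,185),(195,220),(159,197),(234,190),(284,262),(258,200),(349,193),(335,193),(362,193),(392,187),(417,188),(425,188),(375,187),(400,120),(294,127),(231,149),(279,154),(212,262),(245,110)]: print((u,v),np.round(P[v,u],3))
    b=box(.3,.6,.22,.36,.012,.07); print(n,"plane",len(b),rect(b),np.median(b[:,2]),b[:,2].max())
    b=box(.3,.75,-.5,-.05,.03,.25); print("caseall",rect(b),b.min(0),b.max(0))
    b=box(.3,.75,-.28,-.05,.028,.045); print("caserim",len(b),rect(b))
    b=box(.3,.62,-.03,.22,.03,.4); print("vise",b.min(0),b.max(0))
    b=box(.35,.65,-.5,-.2,.15,.3); print("hi",len(b),b.min(0),b.max(0))
    for y in np.arange(-.45,-.05,.02):
        s=box(.35,.6,y,y+.02,.0,.3)
        if len(s): print(round(y,2),len(s),np.round(np.percentile(s[:,2],[5,50,95]),3),np.round(np.percentile(s[:,0],[1,99]),3))
E
python3 -m jog '[[1,0,0,-1,-0.15],[1,0,0,-1,-0.15],[1,0,0,-1,-0.15],[1,0,0,-1,-0.13]]'
```

```text
(195, 202) [0.507 0.366 0.024]
(195, 185) [0.561 0.363 0.038]
(195, 220) [0.448 0.365 0.024]
(159, 197) [0.524 0.485 0.021]
(234, 190) [0.545 0.238 0.023]
(284, 262) [0.308 0.075 0.002]
(258, 200) [0.51  0.156 0.121]
(349, 193) [ 0.534 -0.141  0.011]
(335, 193) [ 0.533 -0.09   0.037]
(362, 193) [ 0.534 -0.184  0.009]
(392, 187) [ 0.549 -0.257  0.086]
(417, 188) [ 0.55  -0.368  0.002]
(425, 188) [ 0.55  -0.397 -0.005]
(375, 187) [ 0.552 -0.217  0.044]
(400, 120) [ 0.728 -0.242  0.21 ]
(294, 127) [0.751 0.04  0.029]
(231, 149) [0.681 0.248 0.024]
(279, 154) [0.664 0.089 0.02 ]
(212, 262) [0.311 0.31  0.023]
(245, 110) [0.801 0.199 0.058]
top plane 626 (array([438.2, 291.1]), array([138.4, 275.9]), 89.8) 0.016754938460911584 0.06811645383373843
caseall (array([ 585.8, -203.7]), array([282.2, 458.4]), 66.1) [ 0.32383782 -0.40414628  0.03006832] [ 0.74996251 -0.07051154  0.21758737]
caserim 1477 (array([ 534. , -163.6]), array([194., 424.]), 86.8)
vise [0.30095051 0.08842929 0.03013991] [0.55136447 0.21997089 0.16694025]
hi 1203 [ 0.43464993 -0.30156495  0.15015386] [ 0.64895569 -0.239235
[... 1638 characters left out ...]
    0.204 0.211] [0.358 0.593]
-0.29 377 [0.001 0.151 0.186] [0.357 0.596]
-0.27 1329 [0.062 0.107 0.163] [0.372 0.598]
-0.25 751 [0.032 0.054 0.149] [0.373 0.598]
-0.23 331 [0.001 0.041 0.073] [0.359 0.596]
-0.21 645 [0.003 0.023 0.039] [0.363 0.598]
-0.19 320 [0.001 0.009 0.033] [0.359 0.597]
-0.17 295 [0.001 0.009 0.035] [0.357 0.598]
-0.15 294 [0.001 0.009 0.034] [0.359 0.597]
-0.13 240 [0.    0.01  0.034] [0.357 0.596]
-0.11 144 [0.    0.02  0.036] [0.352 0.59 ]
-0.09 697 [0.001 0.024 0.037] [0.366 0.598]
-0.07 164 [0.    0.002 0.035] [0.352 0.598]
time_s: 0.48
tool_pos: [0.2883, -0.5822, 0.3199]
tool_rot: [-179.9, -0.0, 52.8]
force: [-0.6, -0.3, 0.0]
grip_width: 0.0871
grasp_force: 0.0
```

```bash
python3 -m jog '[[1,0,0,-1,0.15],[1,0,0,-1,0.15],[1,0,0,-1,0.15],[1,0,0,0,0.15],[1,0,0,0,0.15],[1,0,0,0,0.15],[1,0,0,0,0.15],[1,0,0,0,0.12],[1,0,0,0,0]]'
python3 - <<'E'
from h import *
for n in ["top","scene"]:
    c=np.load(n+"0.npz"); P=cloud(c); Q=P.reshape(-1,3)
    def box(x0,x1,y0,y1,z0,z1):
        m=(Q[:,0]>x0)&(Q[:,0]<x1)&(Q[:,1]>y0)&(Q[:,1]<y1)&(Q[:,2]>z0)&(Q[:,2]<z1); return Q[m]
    b=box(.39,.63,.31,.42,.008,.07); print(n,"plane",len(b),rect(b),b[:,2].max())
    b=box(.4,.68,-.24,-.05,.022,.05); print("rim",len(b),rect(b))
    b=box(.4,.66,-.38,-.2,.05,.25); print("lid",len(b),rect(b),b.min(0),b.max(0))
E
```

```text
time_s: 1.23
tool_pos: [0.2884, -0.5824, 0.3791]
tool_rot: [-180.0, 0.0, -0.3]
force: [-0.8, -0.4, -0.1]
grip_width: 0.0868
grasp_force: 0.0
top plane 659 (array([502.2, 367.5]), array([156.4,  48.7]), 0.7) 0.05111356544030232
rim 1579 (array([ 535.7, -155.1]), array([224.3, 169.6]), 0.1)
lid 2304 (array([ 546.9, -290.6]), array([163.9, 231.7]), 88.0) [ 0.4332221  -0.37654454  0.05001648] [ 0.65994938 -0.20831502  0.21568552]
scene plane 1037 (array([501.5, 367.9]), array([159. ,  50.7]), 0.5) 0.05017889133154796
rim 1725 (array([ 538. , -154.1]), array([228.5, 171.8]), 0.0)
lid 2942 (array([ 543.1, -258.1]), array([ 87.5, 221.8]), 89.9) [ 0.43225822 -0.30180551  0.05003813] [ 0.65402756 -0.21418965  0.21264308]
```

```bash
python3 -m jog '[[1,1,-1,0,0],[1,1,-1,0,0],[1,1,-1,0,0],[1,1,-1,0,0],[1,1,-1,0,0],[1,1,-1,0,0],[1,1,-1,0,0],[1,1,-1,0,0],[1,1,-1,0,0],[1,1,-1,0,0],[1,1,-1,0,0],[1,0,-1,0,0]]'
python3 -m jog '[[1,0,-1,0,0],[1,0,-1,0,0],[1,0,-1,0,0],[1,0,-1,0,0],[1,0,-1,0,0],[1,0,-1,0,0],[1,0,-1,0,0],[1,0,-1,0,0],[1,0,-1,0,0],[1,0,0,0,0],[1,0,0,0,0]]'
cat >> h.py <<'E'
from scipy.spatial.transform import Rotation as Ro
def wrist():
    from cell import env, read_camera
    o=env.get_obs(); c=read_camera("wrist"); T=np.eye(4)
    T[:3,:3]=Ro.from_euler("xyz",o["tool_rot"],degrees=True).as_matrix(); T[:3,3]=o["tool_pos"]
    W=T@c["T_tool_cam"]; z=c["range_z"].astype(float); K=c["mtx"]; v,u=np.mgrid[:z.shape[0],:z.shape[1]]
    a,b=(u-K[0,2])/K[0,0],(v-K[1,2])/K[1,1]; th=np.hypot(a,b); k=np.tan(np.minimum(th,1.4))/np.maximum(th,1e-9)
    P=np.stack([a*k*z,b*k*z,z,np.ones_like(z)],-1)@W.T; P=P[...,:3]; P[(z<=0)|(th>1.3)]=np.nan
    return c["color"],P,o
def boxpts(Q,x0,x1,y0,y1,z0,z1):
    Q=Q.reshape(-1,3); return Q[(Q[:,0]>x0)&(Q[:,0]<x1)&(Q[:,1]>y0)&(Q[:,1]<y1)&(Q[:,2]>z0)&(Q[:,2]<z1)]
E
python3 - <<'E'
from h import *
im,P,o=wrist(); np.savez("w1.npz",im=im,P=P); cv2.imwrite("pics/w1.png",im[...,::-1]); print(o["tool_pos"],o["tool_rot"])
for n,b in [("rim",(.4,.68,-.24,-.05,.022,.05)),("lid",(.4,.66,-.38,-.2,.05,.27)),("hand",(.4,.66,-.42,-.2,.217,.28)),("fences",(.44,.635,-.2,-.1,.014,.024))]:
    q=boxpts(P,*b); print(n,len(q),rect(q) if len(q)>3 else "", q.min(0),q.max(0))
E
```

```text
time_s: 2.23
tool_pos: [0.5127, -0.3404, 0.378]
tool_rot: [-179.9, -0.0, 0.2]
force: [-0.5, 0.6, -0.8]
grip_width: 0.0874
grasp_force: 0.0
time_s: 3.15
tool_pos: [0.51, -0.1623, 0.3798]
tool_rot: [180.0, -0.0, 0.1]
force: [0.0, -0.9, 0.4]
grip_width: 0.0871
grasp_force: 0.0
[ 0.51002959 -0.16227791  0.37975721] [ 1.79961366e+02 -1.60508808e-02  5.90340960e-02]
rim 5405 (array([ 540.6, -156. ]), array([224.8, 168.8]), 0.3) [ 0.42807032 -0.23999812  0.02203111] [ 0.65327004 -0.07108001  0.04996043]
lid 8818 (array([ 548.1, -280.3]), array([223.4, 129.1]), 0.2) [ 0.43630079 -0.34454713  0.05000011] [ 0.65996006 -0.21542307  0.21250986]Traceback (most recent call last):
  File "<stdin>", line 4, in <module>
    return umr_minimum(a, axis, None, out, keepdims, initial, where)
ValueError: zero-size array to reduction operation minimum which has no identity
```

View pics/w1.png

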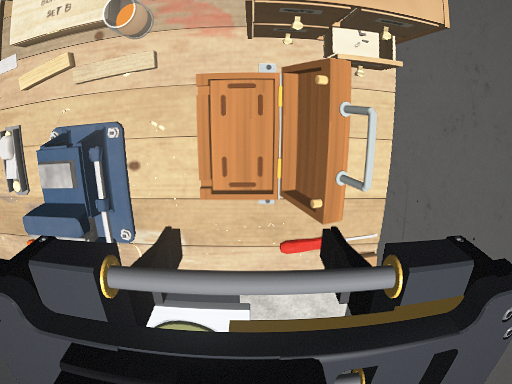

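Run:
```python
from h import *
w=np.load("w1.npz"); P=w["P"]
D={"w":P,"top":cloud(np.load("top0.npz")),"scene":cloud(np.load("scene0.npz"))}
for n,P in D.items():
    pr=lambda l,q,f:print(n,l,len(q),f(q))
    for y0 in (-.2,-.16,-.12):
        q=boxpts(P,.4,.68,y0,y0+.04,.028,.045); print(n,"ends x",y0,np.round(np.percentile(q[:,0],[1,99]),4),q[:,2].mean().round(4))
    q=boxpts(P,.45,.62,-.1,-.05,.03,.045)
    for a in (.44,.5,.56,.6): 
        s=q[(q[:,0]>a)&(q[:,0]<a+.04)]
        if len(s): print("  front rim y",a,np.round(np.percentile(s[:,1],[1,99]),4),np.median(s[:,2]).round(4))
    q=boxpts(P,.45,.63,-.195,-.1,.0145,.022); print("  fences",len(q),rect(q), np.median(q[:,2]))
    for s in ((.45,.535),(.545,.63)):
        t=q[(q[:,0]>s[0])&(q[:,0]<s[1])]
        if len(t)>5:
            L=t[(t[:,1]>-.135)];R=t[t[:,1]<-.155]; print("   side fences L,R y,x",np.median(L[:,:2],0).round(4),np.median(R[:,:2],0).round(4))
    q=boxpts(P,.44,.46,-.18,-.11,.0145,.022);
    # lid outer plane (interior floor) fit
    q=boxpts(P,.47,.62,-.34,-.2,.06,.2)
    q=q[np.isfinite(q).all(1)]; m=q.mean(0); print("  lidmean",m.round(3))
    q=boxpts(P,.4,.66,-.32,-.2,.09,.25); print("  lid ends x",np.percentile(q[:,0],[.5,99.5]).round(4))
    q=boxpts(P,.4,.66,-.45,-.3,.12,.3); print("  handle?",len(q),q.min(0).round(3) if len(q) else "",q.max(0).round(3) if len(q) else "")
```

```text
w ends x -0.2 [0.4301 0.6426] 0.035
w ends x -0.16 [0.4285 0.6427] 0.0351
w ends x -0.12 [0.4287 0.6432] 0.0352
  front rim y 0.44 [-0.0927 -0.0732] 0.0355
  front rim y 0.5 [-0.0922 -0.0719] 0.0355
  front rim y 0.56 [-0.092  -0.0718] 0.0355
  front rim y 0.6 [-0.091  -0.0726] 0.036
  fences 488 (array([ 537.9, -145.4]), array([ 71.2, 175.3]), 89.9) 0.016749119459870176
   side fences L,R y,x [ 0.4798 -0.1154] [ 0.4795 -0.1765]
   side fences L,R y,x [ 0.5957 -0.1153] [ 0.5979 -0.1759]
  lidmean [ 0.547 -0.264  0.138]
  lid ends x [0.4383 0.6522]
  handle? 90 [ 0.501 -0.303  0.207] [ 0.589 -0.3    0.211]
top ends x -0.2 [0.4267 0.64  ] 0.0352
top ends x -0.16 [0.4237 0.6376] 0.0362
top ends x -0.12 [0.4238 0.6374] 0.0361
  front rim y 0.44 [-0.0899 -0.0713] 0.0359
  front rim y 0.5 [-0.0905 -0.0708] 0.036
  front rim y 0.56 [-0.0909 -0.0708] 0.0364
  front rim y 0.6 [-0.0883 -0.0709] 0.0354
  fences 188 (array([ 541.4, -150. ]), array([180.6,  90.2]), 2.7) 0.01696538109908763
   side fences L,R y,x [ 0.4784 -0.1152] [ 0.4814 -0.1771]
   side fences L,R y,x [ 0.5997 -0.114 ] [ 0.5895 -0.1752]
  lidmean [ 0.545 -0.262  0.131]
  lid ends x [0.4347 0.6489]
  handle? 13 [ 0.497 -0.302  0.207] [ 0.558 -0.3    0.212]
scene ends x -0.2 [0.4247 0.6431] 0.0338
scene ends x -0.16 [0.4246 0.6437] 0.034
scene ends x -0.12 [0.4253 0.6421] 0.0342
  front rim y 0.44 [-0.0925 -0.0696] 0.0344
  front rim y 0.5 [-0.0944 -0.0692] 0.035
  front rim y 0.56 [-0.094  -0.0686] 0.0344
  front rim y 0.6 [-0.0925 -0.0688] 0.0338
  fences 89 (array([ 547.1, -147.2]), array([165.2,  78.1]), 0.4) 0.016343488185601163
   side fences L,R y,x [ 0.4767 -0.1127] [ 0.4821 -0.1744]
   side fences L,R y,x [ 0.5985 -0.1154] [ 0.5948 -0.1747]
  lidmean [ 0.544 -0.262  0.118]
  lid ends x [0.434  0.6501]
  handle? 2 [ 0.516 -0.302  0.205] [ 0.574 -0.3    0.209]
```

```bash
python3 -m jog '[[1,0,-1,0,0],[1,0,-1,0,0],[1,0,-1,0,0],[1,0,-1,0,0],[1,0,-1,0,0],[1,0,-1,0,0],[1,0,-1,0,0],[1,0,-1,0,0],[1,0,-1,0,0],[1,0,-1,0,0],[1,0,-1,0,0],[1,0,-1,0,0]]'
python3 -m jog '[[1,0,-1,0,0],[1,0,-1,0,0],[1,0,-1,0,0],[1,0,-1,0,0],[1,0,-1,0,0],[1,0,-1,0,0],[1,0,-1,0,0],[1,0,-1,0,0],[1,0,-1,0,0],[1,0,-1,0,0],[1,0,-1,0,0],[1,0,-1,0,0]]'
python3 -m jog '[[1,0,-1,0,0],[1,-0.4,-1,0,0],[1,0,-0.5,0,0],[1,0,0,1,0],[1,0,0,1,0],[1,0,0,1,0],[1,0,0,1,0],[1,0,0,1,0],[1,0,0,1,0],[1,0,0,0,0],[1,0,0,0,0]]'
python3 - <<'E'
from h import *
im,P,o=wrist(); np.savez("w2.npz",im=im,P=P); cv2.imwrite("pics/w2.png",im[...,::-1]); print(o["tool_pos"],o["tool_rot"])
q=boxpts(P,.39,.63,.31,.43,.01,.07); print(len(q),rect(q),q.min(0),q.max(0))
for x in np.arange(.41,.6,.02):
    s=q[(q[:,0]>x)&(q[:,0]<x+.02)]
    if len(s): print(round(x,2),np.percentile(s[:,1],[1,99]).round(4),np.percentile(s[:,2],[5,50,99]).round(4))
E
```

```text
time_s: 4.2
tool_pos: [0.5113, 0.0757, 0.3793]
tool_rot: [180.0, 0.0, -0.3]
force: [1.4, -0.8, 0.6]
grip_width: 0.087
grasp_force: 0.0
time_s: 5.2
tool_pos: [0.5132, 0.3159, 0.379]
tool_rot: [180.0, 0.0, -0.3]
force: [0.0, 0.1, 1.2]
grip_width: 0.0869
grasp_force: 0.0
time_s: 6.12
tool_pos: [0.5046, 0.365, 0.2586]
tool_rot: [179.9, 0.1, -0.3]
force: [-0.5, 0.9, -0.3]
grip_width: 0.0871
grasp_force: 0.0
[0.50462194 0.36500165 0.25857774] [ 1.79892502e+02  9.73758209e-02 -2.90838607e-01]
3242 (array([508.8, 368. ]), array([ 48.5, 139. ]), 90.0) [0.43932018 0.3437727  0.0102639 ] [0.57826483 0.39223692 0.04889669]
0.43 [0.3446 0.392 ] [0.0184 0.0222 0.0291]
0.45 [0.3447 0.3916] [0.0139 0.0215 0.0293]
0.47 [0.345  0.3912] [0.0269 0.029  0.0322]
0.49 [0.3438 0.392 ] [0.0221 0.0253 0.0292]
0.51 [0.344  0.3915] [0.0218 0.0408 0.0478]
0.53 [0.3442 0.3911] [0.0273 0.0431 0.0468]
0.55 [0.3442 0.3907] [0.0213 0.0362 0.0424]
0.57 [0.3442 0.3917] [0.0168 0.0243 0.0298]
```

View pics/w2.png

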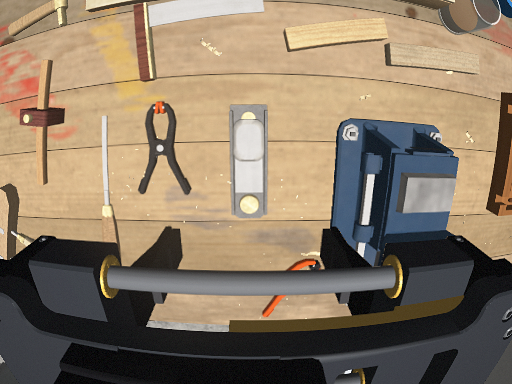

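Run:
```python
from h import *
w=np.load("w2.npz"); P=w["P"]; im=w["im"]
for r in list(range(98,114))+list(range(206,224)): print(r,im[r,240].tolist(),im[r,258].tolist(),P[r,240].round(4),P[r,258].round(4))
```

```text
98 [206, 174, 133] [217, 189, 145] [ 5.942e-01  3.788e-01 -5.000e-04] [ 5.940e-01  3.547e-01 -5.000e-04]
99 [207, 177, 134] [215, 186, 140] [ 5.928e-01  3.788e-01 -5.000e-04] [ 0.5927  0.3547 -0.0011]
100 [211, 181, 139] [215, 187, 142] [ 0.5915  0.3788 -0.0006] [ 0.5913  0.3547 -0.0013]
101 [214, 185, 139] [214, 186, 141] [ 5.901e-01  3.788e-01 -4.000e-04] [ 0.5899  0.3547 -0.0008]
102 [216, 186, 142] [215, 185, 141] [ 0.5887  0.3788 -0.0013] [ 5.886e-01  3.548e-01 -4.000e-04]
103 [221, 190, 144] [219, 187, 143] [ 0.5874  0.3789 -0.0022] [ 0.5872  0.3547 -0.0014]
104 [182, 157, 123] [160, 141, 118] [5.860e-01 3.788e-01 2.000e-04] [ 5.859e-01  3.548e-01 -2.000e-04]
105 [162, 157, 153] [161, 157, 154] [0.5848 0.3786 0.0063] [0.5846 0.355  0.0073]
106 [169, 164, 160] [159, 156, 151] [0.5834 0.3786 0.0068] [0.5833 0.355  0.0096]
107 [167, 162, 158] [157, 153, 150] [0.5821 0.3786 0.0078] [0.582 0.355 0.008]
108 [166, 161, 157] [160, 158, 153] [0.5808 0.3786 0.0079] [0.5806 0.3549 0.0065]
109 [164, 160, 155] [160, 156, 153] [0.5794 0.3787 0.0065] [0.5793 0.355  0.0084]
110 [161, 158, 153]
[... 1138 characters left out ...]
 157, 153] [155, 153, 148] [0.4287 0.3807 0.007 ] [0.4283 0.3548 0.0065]
217 [159, 157, 155] [167, 161, 153] [0.4274 0.3807 0.0076] [0.4276 0.3549 0.0084]
218 [213, 186, 152] [205, 177, 144] [ 0.4224  0.3811 -0.0008] [ 0.4217  0.3546 -0.002 ]
219 [229, 199, 152] [220, 187, 140] [ 0.42    0.3812 -0.0027] [ 0.42    0.3546 -0.0023]
220 [205, 174, 134] [170, 146, 111] [ 0.4189  0.3812 -0.0015] [ 0.4186  0.3546 -0.0018]
221 [187, 157, 117] [186, 156, 114] [ 0.4169  0.3813 -0.0024] [ 0.4175  0.3546 -0.0007]
222 [186, 156, 121] [205, 172, 131] [ 0.4158  0.3812 -0.0012] [ 4.160e-01  3.546e-01 -2.000e-04]
223 [190, 162, 125] [202, 170, 130] [ 4.145e-01  3.812e-01 -4.000e-04] [ 0.4138  0.3546 -0.0016]
```

```bash
python3 -m jog '[[0.75,0,-0.15,1,0],[0.75,0,0,1,0],[0.75,0,0,1,0],[0.75,0,0,1,0],[0.75,0,0,1,0],[0.75,0,0,1,0],[0.75,0,0,1,0],[0.75,0,0,1,0],[0.75,0,0,1,0],[0.75,0,0,0.9,0],[0.75,0,0,0,0],[0.75,0,0,0,0]]'
```

```text
time_s: 7.17
tool_pos: [0.5046, 0.3698, 0.0623]
tool_rot: [-180.0, -0.0, -0.2]
force: [0.2, 0.0, -0.7]
grip_width: 0.0653
grasp_force: 0.0
```

```bash
python3 -m jog '[[0.75,0,0.1,1,0],[0.75,0,0,0.9,0],[0.75,0,0,0.2,0],[0.75,0,0,0,0],[0,0,0,0,0],[0,0,0,0,0],[0,0,0,0,0],[0,0,0,0,0],[0,0,0,0,0]]' 40
```

```text
time_s: 7.92
tool_pos: [0.5046, 0.3677, 0.0208]
tool_rot: [180.0, -0.1, -0.2]
force: [-0.8, -1.2, 5.6]
grip_width: 0.0481
grasp_force: 40.0
```

```bash
python3 -m jog '[[0,0,0,-1,0],[0,0,0,-1,0],[0,0,0,-1,0],[0,0,0,-1,0],[0,0,0,-1,0],[0,0,0,-1,0],[0,0,0,-1,0],[0,0,0,-1,0],[0,0,0,-1,0],[0,0,0,-1,0],[0,0,0,-1,0],[0,0,0,-1,0]]'
python3 - <<'E'
from h import *
from cell import read_camera,env
o=env.get_obs(); t=o["tool_pos"]; print(t,o["grasp_force"],o["grip_width"])
for n in ("top","scene"):
    c=read_camera(n); P=cloud(c); np.savez(n+"1.npz",**c); cv2.imwrite(f"pics/{n}1.png",c["color"][...,::-1])
    q=boxpts(P,t[0]-.2,t[0]+.2,t[1]-.2,t[1]+.2,t[2]-.03,t[2]+.4)-t
    for z in np.arange(-.02,.3,.02):
        s=q[(q[:,2]>z)&(q[:,2]<z+.02)]
        if len(s): print(n,round(z,2),len(s),np.round(s[:,:2].min(0),3),np.round(s[:,:2].max(0),3))
# lid angle from rim planes in w1
P=np.load("w1.npz")["P"]
for lab,x0,x1 in (("near end",.437,.446),("far end",.6445,.652),("mid floor",.5,.59)):
    q=boxpts(P,x0,x1,-.32,-.2,.05,.2)
    for z in np.arange(.05,.2,.02):
        s=q[(q[:,2]>z)&(q[:,2]<z+.01)]
        if len(s): print(lab,round(z+.005,3),np.percentile(s[:,1],[1,50,99]).round(4))
E
```

```text
time_s: 8.92
tool_pos: [0.5029, 0.3671, 0.2586]
tool_rot: [179.9, 0.2, -0.2]
force: [0.5, 0.3, -5.9]
grip_width: 0.0481
grasp_force: 40.0
[0.50285077 0.36706136 0.25864467] 39.986626856261864 0.04810089835360274
top -0.02 124 [-0.059 -0.024] [0.075 0.025]
top 0.0 174 [-0.056 -0.024] [0.07  0.024]
top 0.02 65 [ 0.011 -0.014] [0.053 0.017]
top 0.04 11 [-0.015 -0.056] [ 0.015 -0.055]
top 0.06 340 [-0.039 -0.092] [ 0.035 -0.005]
top 0.08 574 [-0.039 -0.095] [ 0.035 -0.015]
top 0.1 2 [-0.022 -0.084] [ 0.001 -0.081]
top 0.14 23 [-0.015 -0.037] [ 0.034 -0.011]
top 0.16 43 [-0.015 -0.036] [ 0.031 -0.015]
top 0.18 46 [-0.009 -0.037] [ 0.035 -0.   ]
top 0.2 67 [-0.005 -0.037] [ 0.035 -0.004]
top 0.22 37 [ 0.001 -0.035] [ 0.031 -0.014]
top 0.24 31 [ 0.006 -0.034] [ 0.032 -0.013]
top 0.26 5 [ 0.013 -0.032] [ 0.024 -0.024]
scene -0.02 572 [-0.081 -0.03 ] [0.077 0.035]
scene 0.0 716 [-0.068 -0.032] [0.065 0.037]
scene 0.02 178 [-0.012 -0.039] [0.044 0.04 ]
scene 0.04 79 [-0.036 -0.086] [0.039 0.089]
scene 0.06 757 [-0.039 -0.089] [0.039 0.093]
scene 0.08 1521 [-0.039 -0.094] [0.039 0.097]
scene 0.
[... 477 characters left out ...]
61]
near end 0.075 [-0.2264 -0.225  -0.2225]
near end 0.095 [-0.2346 -0.2323 -0.231 ]
near end 0.115 [-0.242  -0.2399 -0.2386]
near end 0.135 [-0.2486 -0.2467 -0.2456]
near end 0.155 [-0.2879 -0.2753 -0.252 ]
far end 0.055 [-0.219  -0.2167 -0.2154]
far end 0.075 [-0.2255 -0.2234 -0.2222]
far end 0.095 [-0.2332 -0.2312 -0.2298]
far end 0.115 [-0.2407 -0.2388 -0.2365]
far end 0.135 [-0.2475 -0.2458 -0.2439]
far end 0.155 [-0.2874 -0.2753 -0.2519]
mid floor 0.055 [-0.2472 -0.2448 -0.242 ]
mid floor 0.075 [-0.2543 -0.2519 -0.2495]
mid floor 0.095 [-0.262  -0.2594 -0.257 ]
mid floor 0.155 [-0.2884 -0.2753 -0.2516]
mid floor 0.175 [-0.2881 -0.2827 -0.2785]
mid floor 0.195 [-0.2952 -0.2903 -0.2868]
```

View pics/scene1.png

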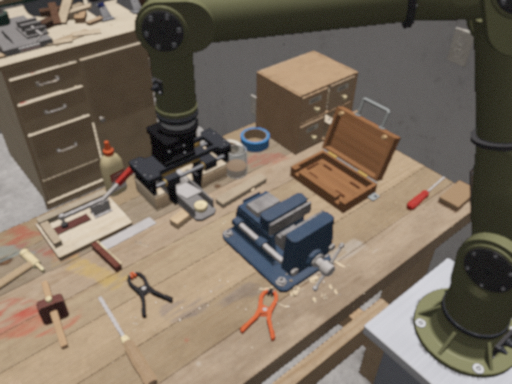

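```bash
python3 -m jog '[[0,0,0.3,-1,0],[0,0,0.5,-0.5,0],[0,0,0.8,0,0],[0,0,1,0,0],[0,0,1,0,0],[0,0,1,0,0],[0,0,1,0,0],[0,0,1,0,0],[0,0,1,0,0],[0,0,1,0,0],[0,0,1,0,0],[0,0,1,0,0]]'
python3 -m jog '[[0,0,1,0,0],[0,0,1,0,0],[0,0,1,0,0],[0,0,1,0,0],[0,0,1,0,0],[0,0,1,0,0],[0,0.5,1,0,0],[0,0.5,1,0,0],[0,0.5,1,0,0],[0,0,1,0,0],[0,0,1,0,0],[0,0,1,0,0]]'
python3 -m jog '[[0,0,0.8,0,0],[0,0,0.7,0,0],[0,0,0.5,0,0],[0,0,0,0,0],[0,0,0,0,0]]'
python3 - <<'E'
from h import *
im,P,o=wrist(); np.savez("w3.npz",im=im,P=P); cv2.imwrite("pics/w3.png",im[...,::-1]); print(o["tool_pos"],o["tool_rot"])
for y0 in (-.2,-.16,-.12):
    q=boxpts(P,.4,.68,y0,y0+.04,.028,.045); print("ends",np.percentile(q[:,0],[1,99]).round(4))
q=boxpts(P,.45,.62,-.1,-.05,.03,.045); print(np.percentile(q[:,1],[1,99]))
q=boxpts(P,.4,.7,-.25,-.05,.2,.32); 
t=o["tool_pos"]; q=boxpts(P,.4,.65,t[1]-.03,t[1]+.03,t[2]-.02,t[2]+.03); print(rect(q))
E
```

```text
time_s: 10.02
tool_pos: [0.5022, 0.1539, 0.2879]
tool_rot: [179.9, 0.1, -0.2]
force: [0.6, 0.2, -6.8]
grip_width: 0.048
grasp_force: 40.0
time_s: 11.02
tool_pos: [0.5312, -0.0858, 0.2877]
tool_rot: [-180.0, 0.2, -0.2]
force: [0.4, 0.3, -6.2]
grip_width: 0.0479
grasp_force: 40.0
time_s: 11.43
tool_pos: [0.5318, -0.1242, 0.289]
tool_rot: [-179.9, 0.0, -0.2]
force: [0.2, 1.0, -6.4]
grip_width: 0.0484
grasp_force: 40.0
[ 0.53181118 -0.12421461  0.28901443] [-1.79945360e+02  4.29435264e-02 -2.41604985e-01]
ends [0.437  0.6445]
ends [0.6338 0.644 ]
ends [0.6072 0.6435]
[-0.0908939  -0.07243691]
(array([ 543.2, -124.2]), array([138.4,  60. ]), 0.1)
```

View pics/w3.png

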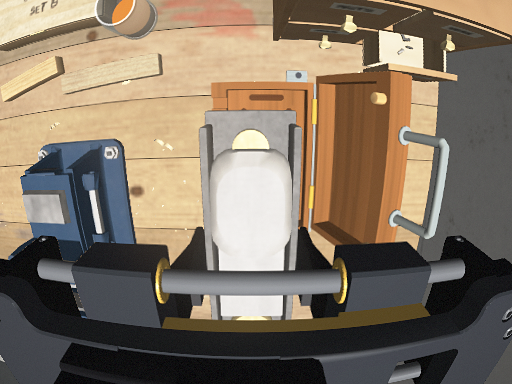

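Run:
```python
from h import *
from cell import env
P=np.load("w3.npz")["P"]
for r in range(106,118): print(r,P[r,220].round(4),P[r,285].round(4))
for r in (150,220): 
    s=P[r,190:310]; s=s[(s[:,2]>.27)]; print(r,s[:,1].min().round(4),s[:,1].max().round(4),s[:,2].max().round(3))
for i in range(3): print(env.get_obs()["tool_pos"])
```

```text
106 [ 0.6111 -0.0817  0.0206] [ 0.6106 -0.1724  0.0087]
107 [ 0.6097 -0.0815  0.0196] [ 0.6092 -0.1723  0.0099]
108 [ 0.6085 -0.0824  0.0285] [ 0.6078 -0.1723  0.0096]
109 [ 0.6072 -0.0831  0.0351] [ 0.6063 -0.1725  0.0081]
110 [ 0.6123 -0.1074  0.2694] [ 0.6123 -0.1425  0.2742]
111 [ 0.6119 -0.108   0.2754] [ 0.6118 -0.1424  0.2747]
112 [ 0.6114 -0.108   0.2752] [ 0.6113 -0.1423  0.2753]
113 [ 0.6109 -0.108   0.2759] [ 0.6108 -0.1424  0.2753]
114 [ 0.6103 -0.1079  0.2748] [ 0.6102 -0.1424  0.275 ]
115 [ 0.6098 -0.108   0.2759] [ 0.6097 -0.1423  0.2759]
116 [ 0.6092 -0.1079  0.2744] [ 0.6092 -0.1423  0.2757]
117 [ 0.6088 -0.108   0.2757] [ 0.6086 -0.1424  0.2747]
150 -0.1472 -0.0997 0.298
220 -0.1482 -0.1002 0.314
[ 0.53205412 -0.12307436  0.28924681]
[ 0.53205412 -0.12307436  0.28924681]
[ 0.53205412 -0.12307436  0.28924681]
```

```bash
python3 -m jog '[[0,0.15,0.6,0,0],[0,0,0.5,0,0],[0,0,0,0.5,0],[0,0,0,1,0],[0,0,0,1,0],[0,0,0,1,0],[0,0,0,1,0],[0,0,0,1,0],[0,0,0,1,0],[0,0,0,1,0],[0,0,0,0.5,0],[0,0,0,0,0]]'
```

```text
time_s: 12.48
tool_pos: [0.5326, -0.1457, 0.1262]
tool_rot: [-179.9, 0.3, -0.2]
force: [-0.7, -0.2, -7.5]
grip_width: 0.0479
grasp_force: 40.0
```

```bash
python3 -m jog '[[0,0,0,0.5,0],[0,0,0,0.5,0],[0,0,0,0.5,0],[0,0,0,0.5,0],[0,0,0,0,0],[0,0,0,0,0]]'
python3 - <<'E'
from h import *
im,P,o=wrist(); print(o["tool_pos"],o["tool_rot"])
q=boxpts(P,.4,.68,-.2,-.05,.028,.042); print("far",q[:,0].max(),np.percentile(q[:,0],99))
q=boxpts(P,.5,.66,-.11,-.06,.03,.042); print("front",np.percentile(q[:,1],[1,99]))
q=boxpts(P,.59,.635,-.2,-.1,.0,.03); print("fl",len(q),np.percentile(q[:,2],[5,50,95]))
cv2.imwrite("pics/w4.png",im[...,::-1]); np.savez("w4.npz",im=im,P=P)
E
```

```text
time_s: 12.98
tool_pos: [0.5344, -0.1463, 0.0887]
tool_rot: [-180.0, 0.1, -0.2]
force: [0.7, -0.8, -5.7]
grip_width: 0.0479
grasp_force: 40.0
[ 0.53436868 -0.14627143  0.08873364] [-1.79972695e+02  9.50207666e-02 -2.03746420e-01]
far 0.6441194392431594 0.6434565429346045
front [-0.10768042 -0.07190097]
fl 5267 [0.00857268 0.00988887 0.02226187]
```

View pics/w4.png

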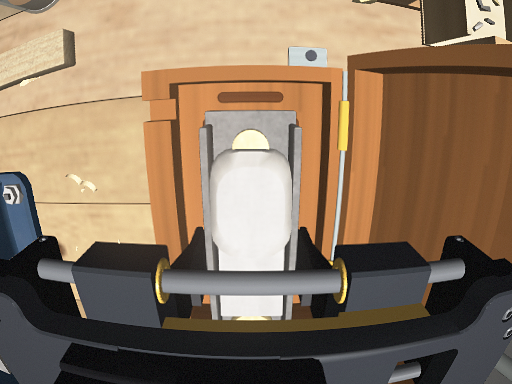

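```bash
python3 -m jog '[[0,0.04,0,0.6,0],[0,0,0,0.6,0],[0,0,0,0.6,0],[0,0,0,0.5,0],[0,0,0,0.3,0],[0,0,0,0,0],[0,0,0,0,0]]'
```

```text
time_s: 13.62
tool_pos: [0.5355, -0.1463, 0.0369]
tool_rot: [-180.0, 0.1, -0.2]
force: [0.3, 0.4, -6.7]
grip_width: 0.0483
grasp_force: 40.0
```

```bash
python3 -m jog '[[0,0,0,0.15,0],[0,0,0,0.1,0],[0,0,0,0.05,0],[0,0,0,0,0]]'
```

```text
time_s: 13.95
tool_pos: [0.5358, -0.1465, 0.0316]
tool_rot: [180.0, -0.0, -0.2]
force: [0.9, 0.5, -6.1]
grip_width: 0.0485
grasp_force: 40.0
```

```bash
python3 -m jog '[[0,0,0,0.06,0],[0,0,0,0.04,0],[0,0,0,0,0],[0,0,0,0,0]]'
```

```text
time_s: 14.28
tool_pos: [0.5361, -0.1465, 0.0308]
tool_rot: [180.0, -0.0, -0.2]
force: [-4.3, 1.4, 6.8]
grip_width: 0.0481
grasp_force: 40.0
```

```bash
python3 -m jog '[[0.66,0,0,0,0],[0.66,0,0,0,0],[0.66,0,0,0,0],[0.66,0,0,0,0],[0.66,0,0,0,0],[0.66,0,0,-0.2,0],[0.66,0,0,-0.5,0],[0.66,0,0,-1,0],[0.66,0,0,-1,0],[0.66,0,0,-1,0],[0.66,0,0,-1,0],[0.66,0,0,-1,0]]'
python3 -m jog '[[0.66,0,0,-1,0],[0.66,0,0,-1,0],[0.66,0,0,-1,0],[0.66,0,0,-1,0],[0.66,0,0,-1,0],[0.66,0,0,-1,0],[0.66,0,0,-1,0],[0.66,0,0,-1,0],[0.66,0,0,-0.5,0],[0.66,0,0,0,0],[0.66,0,0,0,0]]'
python3 - <<'E'
from h import *
im,P,o=wrist(); print(o["tool_pos"]); np.savez("w5.npz",im=im,P=P)
q=boxpts(P,.44,.63,-.175,-.115,.027,.07); print(rect(q),np.percentile(q[:,2],[50,99]))
for n,b in (("far plate",(.6,.64,-.17,-.12,.0145,.02)),):
    q=boxpts(P,*b); print(n,q[:,:2].min(0),q[:,:2].max(0))
q=boxpts(P,.53,.57,-.18,-.11,.03,.07); print("sides",np.percentile(q[:,1],[.5,99.5]))
for x in (.44,.455,.47,.5,.53,.56,.6,.605,.61,.615,.62,.625): 
    s=boxpts(P,x-.002,x+.002,-.15,-.14,0,.07); print(x,np.median(s[:,2]).round(4) if len(s) else None)
q=boxpts(P,.4,.68,-.16,-.12,.028,.045); q=q[(q[:,0]<.445)|(q[:,0]>.63)]; print("ends",np.percentile(q[:,0],[1,99]))
for b in ((.4,.66,-.32,-.2,.09,.25),): q=boxpts(P,*b); print("lid ends",np.percentile(q[:,0],[.5,99.5]),q[:,2].max())
q=boxpts(P,.4,.66,-.4,-.29,.17,.25); print("handle",len(q),np.percentile(q,[1,50,99],axis=0).round(4))
E
```

```text
time_s: 15.28
tool_pos: [0.536, -0.1463, 0.1456]
tool_rot: [180.0, -0.1, -0.2]
force: [0.5, -0.5, -0.2]
grip_width: 0.0577
grasp_force: 0.0
time_s: 16.2
tool_pos: [0.5358, -0.1463, 0.3137]
tool_rot: [180.0, -0.0, -0.2]
force: [0.1, 0.7, -0.2]
grip_width: 0.0575
grasp_force: 0.0
[ 0.53580979 -0.14630492  0.31374313]
(array([ 539.8, -145.9]), array([ 48.6, 139. ]), 89.7) [0.03901361 0.05679191]
far plate [ 0.60101236 -0.16875236] [ 0.62655987 -0.12323499]
sides [-0.16945215 -0.12194556]
0.44 0.0202
0.455 0.0101
0.47 0.0289
0.5 None
0.53 0.0357
0.56 0.0564
0.6 0.034
0.605 0.0333
0.61 0.0173
0.615 0.0184
0.62 0.0156
0.625 0.017
ends [0.42910248 0.64346163]
lid ends [0.44042476 0.65222965] 0.21250745176413655
handle 1048 [[ 0.4978 -0.3015  0.1903]
 [ 0.5487 -0.2949  0.2089]
 [ 0.5944 -0.2903  0.2115]]
```

```bash
python3 -m jog '[[0.5,0.5,1,0,0],[0.5,0,1,0,0],[0.5,0,1,0,0],[0.5,0,1,0,0],[0.5,0,1,0,0],[0.5,0,1,0,0],[0.5,0,1,0,0],[0.5,0,0.55,0,0],[0.5,0,0,1,0],[0.5,0,0,1,0],[0.5,0,0,0.5,0],[0.5,0,0,0,0]]'
python3 - <<'E'
from h import *
im,P,o=wrist(); print(o["tool_pos"]); np.savez("w6.npz",im=im,P=P); cv2.imwrite("pics/w6.png",im[...,::-1])
q=boxpts(P,.52,.58,-.35,-.25,.195,.225); print("bar",len(q),np.percentile(q,[2,50,98],axis=0).round(4))
q=boxpts(P,.4,.68,-.45,-.25,.195,.225); print("bar",len(q),np.percentile(q,[2,50,98],axis=0).round(4))
E
```

```text
time_s: 17.25
tool_pos: [0.5436, -0.2962, 0.2596]
tool_rot: [-179.8, 0.3, -0.2]
force: [-0.8, -0.7, 0.8]
grip_width: 0.0436
grasp_force: 0.0
[ 0.54360971 -0.29617403  0.25956553]
bar 1088 [[ 0.5212 -0.3024  0.2065]
 [ 0.5516 -0.2976  0.2097]
 [ 0.5788 -0.2929  0.2113]]
bar 1751 [[ 0.5038 -0.3024  0.1975]
 [ 0.5541 -0.2973  0.2094]
 [ 0.5936 -0.2904  0.2113]]
```

View pics/w6.png

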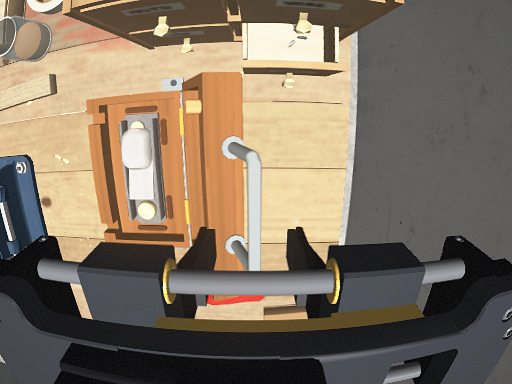

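```bash
python3 -m jog '[[0.5,0,0.07,1,0],[0.5,0,0,1,0],[0.5,0,0,0.7,0],[0.5,0,0,0,0],[0,0,0,0,0],[0,0,0,0,0],[0,0,0,0,0],[0,0,0,0,0],[0,0,0,0,0],[0,0,0,0,0]]' 20
python3 - <<'E'
import numpy as np
a=np.radians(np.r_[117.2:12.2:-5,7.2]); y=np.cos(a)*191.5; z=np.sin(a)*191.5
for i in range(len(a)-1): print(round(np.degrees(a[i+1])-7.2,1), "ty %.2f tz %.2f"%(-(y[i+1]-y[i])/20,-(z[i+1]-z[i])/20), "y %.4f z %.4f"%(-.2098+y[i+1]/1e3,.034+z[i+1]/1e3))
E
```

```text
time_s: 18.13
tool_pos: [0.5455, -0.2989, 0.2102]
tool_rot: [180.0, -0.0, -0.2]
force: [0.3, -0.7, 0.1]
grip_width: 0.0117
grasp_force: 0.0
105.0 ty -0.76 tz -0.35 y -0.2822 z 0.2113
100.0 ty -0.79 tz -0.28 y -0.2664 z 0.2169
95.0 ty -0.81 tz -0.21 y -0.2503 z 0.2212
90.0 ty -0.82 tz -0.14 y -0.2338 z 0.2240
85.0 ty -0.83 tz -0.07 y -0.2172 z 0.2254
80.0 ty -0.84 tz 0.00 y -0.2004 z 0.2253
75.0 ty -0.83 tz 0.08 y -0.1838 z 0.2237
70.0 ty -0.82 tz 0.15 y -0.1674 z 0.2207
65.0 ty -0.81 tz 0.22 y -0.1513 z 0.2163
60.0 ty -0.78 tz 0.29 y -0.1356 z 0.2105
55.0 ty -0.76 tz 0.36 y -0.1205 z 0.2034
50.0 ty -0.72 tz 0.42 y -0.1061 z 0.1950
45.0 ty -0.68 tz 0.48 y -0.0924 z 0.1853
40.0 ty -0.64 tz 0.54 y -0.0797 z 0.1745
35.0 ty -0.59 tz 0.59 y -0.0679 z 0.1626
30.0 ty -0.53 tz 0.64 y -0.0573 z 0.1498
25.0 ty -0.48 tz 0.69 y -0.0478 z 0.1360
20.0 ty -0.41 tz 0.73 y -0.0395 z 0.1215
15.0 ty -0.35 tz 0.76 y -0.0325 z 0.1064
10.0 ty -0.28 tz 0.79 y -0.0269 z 0.0906
0.0 ty -0.35 tz 1.63 y -0.0198 z 0.0580
```

```bash
python3 -m jog '[[0,0,0,0.25,0],[0,0,0,0,0],[0,0,0,0,0]]' 20
```

```text
time_s: 18.38
tool_pos: [0.5458, -0.3027, 0.2075]
tool_rot: [179.6, -0.2, -0.3]
force: [-0.7, -4.1, 7.7]
grip_width: 0.0091
grasp_force: 20.0
```

```bash
python3 -m jog '[[0,0,-0.4,-0.17,0],[0,0,-0.4,-0.17,0],[0,0,-0.4,-0.14,0],[0,0,-0.4,-0.14,0],[0,0,-0.4,-0.1,0],[0,0,-0.4,-0.1,0]]' 30
```

```text
time_s: 18.88
tool_pos: [0.5459, -0.2561, 0.2249]
tool_rot: [179.5, -0.3, -0.4]
force: [-2.2, -6.2, 11.3]
grip_width: 0.0088
grasp_force: 30.0
```

```bash
python3 -m jog '[[0,0,-0.6,-0.25,0],[0,-0.08,-0.82,-0.14,0],[0,-0.08,-0.83,-0.07,0],[0,-0.08,-0.84,0,0],[0,-0.08,-0.83,0.08,0],[0,-0.08,-0.82,0.15,0],[0,-0.08,-0.81,0.22,0],[0,0,-0.78,0.29,0],[0,0,0,0,0]]' 30
```

```text
time_s: 19.63
tool_pos: [0.5349, -0.1219, 0.2124]
tool_rot: [180.0, 0.2, 0.0]
force: [2.9, -2.6, -8.2]
grip_width: 0.0089
grasp_force: 30.0
```

```bash
python3 -m jog '[[0,0,-0.5,0.55,0],[0,0,-0.34,0.3,0],[0,0,-0.68,0.48,0],[0,0,-0.64,0.54,0],[0,0,-0.59,0.59,0],[0,0,-0.53,0.64,0],[0,0,-0.48,0.69,0],[0,0,-0.41,0.73,0],[0,0,-0.35,0.76,0],[0,0,0,0,0],[0,0,0,0,0]]' 30
python3 - <<'E'
from h import *
from cell import read_camera
im,P,o=wrist(); print(o["tool_pos"]); np.savez("w7.npz",im=im,P=P); cv2.imwrite("pics/w7.png",im[...,::-1])
for n in ("top","scene","w"):
    if n!="w":
        c=read_camera(n); P2=cloud(c)
    else: P2=P
    q=boxpts(P2,.4,.68,-.2,-.1,.075,.14); q=boxpts(q,.4,.68,-.2,-.1,.075,.14)
    print(n,"lid",len(q),np.percentile(q[:,0],[.5,99.5]).round(4) if len(q) else "")
    for y0 in (-.19,-.17,-.15):
        s=q[(q[:,1]>y0)&(q[:,1]<y0+.02)]
        if len(s): print("   ",y0,np.percentile(s[:,0],[1,99]).round(4),np.median(s[:,2]).round(3))
E
```

```text
time_s: 20.55
tool_pos: [0.5361, -0.0322, 0.1095]
tool_rot: [-179.9, 0.1, -0.1]
force: [-0.4, 3.2, -1.5]
grip_width: 0.0083
grasp_force: 30.0
[ 0.536064   -0.03215675  0.10950478]
top lid 178 [0.4623 0.6402]
    -0.19 [0.597  0.6376] 0.079
    -0.17 [0.6304 0.6372] 0.084
    -0.15 [0.6234 0.6404] 0.09
scene lid 836 [0.425  0.5908]
    -0.19 [0.4256 0.5892] 0.078
    -0.17 [0.4272 0.5728] 0.083
    -0.15 [0.4248 0.5669] 0.088
w lid 19176 [0.4566 0.6427]
    -0.19 [0.4534 0.6421] 0.079
    -0.17 [0.4566 0.6419] 0.083
    -0.15 [0.4616 0.6419] 0.089
```

View pics/w7.png

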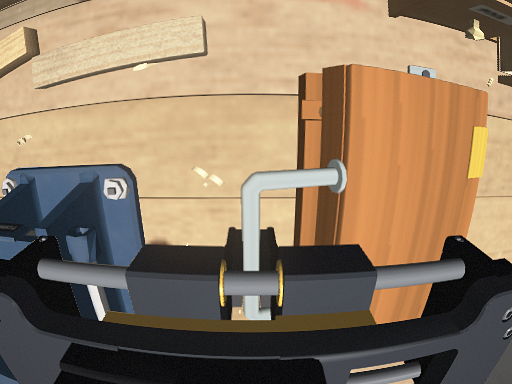

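```bash
python3 -m jog '[[0,0,-0.14,0.4,0],[0,0,-0.14,0.4,0],[0,0,-0.12,0.4,0],[0,0,-0.09,0.4,0],[0,0,0,0,0],[0,0,0,0,0]]' 30
```

```text
time_s: 21.2
tool_pos: [0.5368, -0.0228, 0.0777]
tool_rot: [-179.9, -0.0, -0.2]
force: [-0.6, 5.2, -1.7]
grip_width: 0.009
grasp_force: 30.0
```

```bash
python3 -m jog '[[0,0,-0.05,0.25,0],[0,0,-0.05,0.25,0],[0,0,-0.03,0.2,0],[0,0,0,0.15,0],[0,0,0,0,0]]' 30
```

```text
time_s: 21.62
tool_pos: [0.5371, -0.0202, 0.0612]
tool_rot: [-179.9, -0.0, -0.2]
force: [-1.5, 5.4, 2.5]
grip_width: 0.0092
grasp_force: 30.0
```

```bash
python3 -m jog '[[0,0,0,0.1,0],[0,0,0,0.05,0],[0,0,0,0,0],[0,0,0,0,0]]' 30
```

```text
time_s: 21.95
tool_pos: [0.5377, -0.02, 0.0596]
tool_rot: [-179.9, -0.1, -0.2]
force: [-3.4, 5.8, 9.8]
grip_width: 0.0089
grasp_force: 30.0
```

```bash
python3 -m jog '[[0,0,0,0.1,0],[0,0,0,0.1,0],[0,0,0,0,0],[0,0,0,0,0]]' 30
```

```text
time_s: 22.28
tool_pos: [0.538, -0.0198, 0.0568]
tool_rot: [-179.9, -0.1, -0.2]
force: [-5.8, 6.3, 16.7]
grip_width: 0.0089
grasp_force: 30.0
```

```bash
python3 -m jog '[[0.35,0,0,0,0],[0.35,0,0,0,0],[0.35,0,0,0,0],[0.35,0,0,0,0],[0.35,0,0,-0.3,0],[0.35,0,0,-1,0],[0.35,0,0,-1,0],[0.35,0,0,-1,0],[0.35,0,0,-1,0],[0.35,0,0,-1,0],[0.35,0,0,-1,0],[0.35,0,0,-1,0]]'
python3 -m jog '[[0.35,0,0,-1,0],[0.35,0,0,-1,0],[0.35,0,0.5,-1,0],[0.35,0,1,-1,0],[0.35,0,1,-1,0],[0.35,0,1,0,0],[0.35,0,1,0,0],[0.35,0,0.5,0,0],[0.35,0,0,0,0],[0.35,0,0,0,0]]'
cat > chk.py <<'E'
from h import *
from cell import read_camera
im,P,o=wrist(); print(o["tool_pos"],o["force"]); np.savez("w8.npz",im=im,P=P); cv2.imwrite("pics/w8.png",im[...,::-1])
for n in ("top","scene","w"):
    P2=P if n=="w" else cloud(read_camera(n))
    q=boxpts(P2,.45,.62,-.205,-.075,.05,.1); A=np.c_[q[:,1]+.14,q[:,0]-.53,np.ones(len(q))]; s=np.linalg.lstsq(A,q[:,2],rcond=None)[0]; print(n,"top plane slope",s.round(4))
    q=boxpts(P2,.4,.68,-.19,-.09,.06,.1); print("   lid ends",np.percentile(q[:,0],[.2,1,99,99.8]).round(4))
    q=boxpts(P2,.45,.64,-.05,-.01,.045,.08); print("   handle",len(q),np.percentile(q,[2,50,98],axis=0).round(4).tolist() if len(q) else "")
    q=boxpts(P2,.41,.67,-.19,-.05,.012,.032); print("   base ends",len(q),np.percentile(q[:,0],[1,99]).round(4))
E
python3 chk.py
```

```text
time_s: 23.28
tool_pos: [0.5364, -0.0218, 0.201]
tool_rot: [180.0, 0.0, -0.2]
force: [0.3, -0.1, -0.2]
grip_width: 0.0305
grasp_force: 0.0
time_s: 24.12
tool_pos: [0.5361, -0.1211, 0.2994]
tool_rot: [-179.9, 0.0, -0.2]
force: [0.3, 0.4, 0.7]
grip_width: 0.0304
grasp_force: 0.0
[ 0.5360525  -0.12107698  0.29940677] [0.29170668 0.39959132 0.66210206]
top top plane slope [-0.0107 -0.0012  0.0705]
   lid ends [0.4251 0.4252 0.6388 0.6391]
   handle 139 [[0.485, -0.0479, 0.0603], [0.5326, -0.022, 0.0645], [0.58, -0.0154, 0.0686]]
   base ends 60 [0.4285 0.6369]
scene top plane slope [-0.0074 -0.0011  0.069 ]
   lid ends [0.4256 0.4272 0.64   0.6434]
   handle 166 [[0.4844, -0.0491, 0.0557], [0.529, -0.0197, 0.0617], [0.5829, -0.0138, 0.0662]]
   base ends 419 [0.4244 0.6371]
w top plane slope [-0.0065  0.0028  0.0695]
   lid ends [0.4308 0.4338 0.6431 0.6445]
   handle 767 [[0.489, -0.0486, 0.0596], [0.5388, -0.0235, 0.0633], [0.586, -0.0158, 0.0654]]Traceback (most recent call last):
  File "chk.py", line 9, in <module>
    q=boxpts(P2,.41,.67,-.19,-.05,.012,.032); print("   base ends",len(q),np.percentile(q[:,0],[1,99]).round(4))
                                                                          ~~~~~~~~~~~~~^^^^^^^^^^^^^^^
    return _quantile_unchecked(
        a, q, axis, out, overwrite_input, method, keepdims, weights)
    return _ureduce(a,
                    func=_quantile_ureduce_func,
    ...<5 lines>...
                    overwrite_input=overwrite_input,
                    method=method)
    r = func(a, **kwargs)
    result = _quantile(arr,
                       quantiles=q,
    ...<2 lines>...
                       out=out,
                       weights=wgt)
    slices_having_nans = np.isnan(arr[-1, ...])
                                  ~~~^^^^^^^^^
IndexError: index -1 is out of bounds for axis 0 with size 0
```

View pics/w8.png

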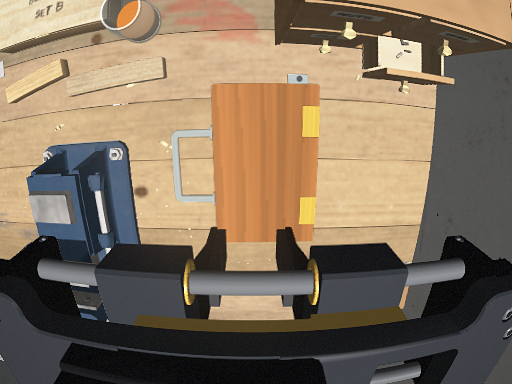

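```bash
python3 -c "
from cell import env
print(env.sign_off())"
```

```text
the job is handed in; nothing more can be done
None
```

The block plane lies in its nest, the case is shut with the pegs dropped into their sockets, and the job is handed in at about 24 s on the robot's clock. The cameras put the closed top at 69–70.5 mm against 70 mm, the other tools were not touched, and no verdict was shown.

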